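# Fit the satellite speaker to its swivel dock and lock it

### The job

Set up the small grey speaker that lies on its back: first stand it upright on the bare table and let go of it. Then take it again, turn it until the slots in its underside line up with the three teeth of the dock's metal spigot, and slide it straight down until it sits fully home on the spigot's flange. Last, turn the knob sunk in the dock's well clockwise to its stop to lock it, and leave the other things on the table where they are.

Things in the scene. Friction and masses are not known exactly. Their poses are not given: they have to be found in the camera images.
- speaker: Grey box speaker, mm: 66 deep (x), 56 wide (y), 130 tall (z), 0.36-0.6 kg, centre of mass near the middle. Origin: centre of its underside, z to its top, front (dark grille, two black cones) at its -x. Starts lying on its back, grille up, z level and pointing roughly away from the robot, origin 33 above the table.
- speaker_socket (a point): Centre of the speaker's underside (same point and axes as its origin). T-shaped socket here, 28 mm deep: slots 13.5 mm wide reach 21 mm from the centre along +y, -y and towards the front (-x); no slot at the back (+x), only room for the round core (10 mm from the centre). So the speaker fits one way only, with about 1.7 mm play per side.
- speaker_front (a point): Middle of the lower front edge of the speaker, 33 mm in front (-x) of its origin; axes as the speaker's.
- dock: Black dock fixed to the table, mm: 130 (x) x 270 (y) x 40 high; origin: centre of its underside; yawed a little, its front (-x, aluminium strip) roughly away from the robot. On its solid +y half, 75 from the origin, stands the spigot. In its -y half is an open-topped well, 90 (x) x 112 (y) inside, centred 69 from the origin, floor 8 and rim 40 above the table, with the lock knob in it.
- spigot_seat (a point): On the spigot's vertical axis, on the upper face of its aluminium flange (60 mm across, 44 mm above the table), where the speaker's underside comes to rest. Axes turn with the spigot, z up; a fitted speaker has the same axes. The spigot swivels stiffly (friction 0.15 N m), at most 0.7 rad either side of the dock's front, and starts within 0.5.
- spigot_top (a point): Centre of the spigot's top, 22 mm above spigot_seat, same axes. The spigot is a round core 16 mm across with three teeth, each 10 mm wide, reaching 19 mm from the axis along -x, +y and -y (none along +x); the top 4 mm taper inwards by up to 2 mm.
- spigot_front (a point): 33 mm from the spigot's axis along its -x tooth, level with the flange's upper face; speaker_front comes here when fitted.
- lock_knob (a joint): Lock knob angle, rad: 0 unlocked, grows as the knob turns clockwise seen from above, hard stop (locked) at 1.3; starts between 0 and 0.3; friction 0.06 N m, stays where it is left. Sizes in mm.
- lock_grip (a point): On the knob's vertical axis, where to grip, 18 mm above the well's floor (26 above the table). The knob is a grey disc 42 mm across carrying an upright bar about 40 long along this point's x and 14 thick along y, its top 28 above the well's floor (4 below the rim); its pointed end with a white line is at -x. Axes turn with the knob.
- figurine: Small white glazed ceramic figure, 92 tall, base 54 across; a bystander; origin at the centre of its underside. Sizes in mm.
- mug: White ceramic mug, 85 tall, 76 across, handle at its +y side; a bystander; origin under its centre. Sizes in mm.
- clock: Round brass table clock on a dark wooden foot, 94 tall, 105 wide; a bystander; origin under its centre. Sizes in mm.
- remote: Black TV remote control, 165 x 46 x 18, lying flat; a bystander; origin under its centre. Sizes in mm.
- bowl: Green glass bowl, 55 tall, 130 across; a bystander; origin under its centre. Sizes in mm.
- screwdriver: Screwdriver, 200 long, lying flat; a bystander. Sizes in mm.
Not all that is in view belongs to the job. What is shaped like the speaker but purple is not meant.

How it is judged:
On the way, in this order (a step that is already met when the one before it is completed fails the run):
1. the speaker stands upright on the table, let go (angle between speaker's own z axis and vertical below 0.06 rad and height (world z) of speaker below 0.006 m and contact force between speaker and the fingers below 0.1 N and linear speed of speaker below 0.03 m/s), for 0.2 s.
2. the speaker is fully home on the spigot (z of speaker in the frame of spigot_seat between -0.004 and 0.004 m and horizontal distance between speaker and spigot_seat below 0.005 m and horizontal distance between speaker_front and spigot_front below 0.008 m and angle between speaker's own z axis and vertical below 0.06 rad), for 0.2 s.
At the end, for the whole second after the job is handed in: The speaker sits on the spigot: underside within 4 mm of the flange, within 5 mm of the spigot's axis, its front over the front tooth within 8 mm, tilted less than 0.06 rad, at rest and released; and the lock knob stands beyond 1.15 rad (all of step 2 and value of joint lock_knob above 1.15 rad and linear speed of speaker below 0.02 m/s and contact force between speaker and the fingers below 0.1 N); the robot touches nothing.
It fails at once if any of the figurine, mug, clock, remote, bowl or screwdriver is moved by more than 40 mm (distance of any of figurine, mug, clock, remote, bowl, screwdriver from where it was at the start of the episode above 0.04 m).
It also fails if it takes over 72 s, if anything falls off the work surface, if the arm or the gripper's body presses on something with over 40 N, if the wrist force passes 120 N, or if a joint passes its speed limit or range.

### The arm

A 6-joint arm with a two-finger parallel gripper is mounted at the origin on the work surface. World frame = base frame: x ahead of the robot, y to its left, z up, the work surface at z = 0. Lengths are in m, angles in rad, forces in N, time in s.
With the tool pointing down it reaches from about 0.325 to 0.85 m from the base axis. Payload 15.5 kg.
Tool frame: the origin (TCP) lies at the very end of the fingers, on their centre line; the grasp point (between the pads) lies 19 mm behind it (r.grip_point_offset is the distance from the TCP to the grasp point, in m); z points along the fingers, y is the line along which they close (so a half turn about z gives the same grasp; the last joint's range is limited). The gripper opens to 91 mm and grips with 3 to 60 N. Pads are 32 mm wide; open, the fingers measure 118 mm over their backs; the gripper's body (76 mm by 178 mm) begins 60 mm behind the grasp point.
Start: joints at [1.105, 0.494, 1.345, -0, 1.302, -0.096], TCP at [0.226, 0.583, 0.186] pointing down, gripper open.
Joint ranges: [-2.91, 2.91], [-0.82, 2.16], [0.22, 2.67], [-1.22, 4.37], [0.12, 2.79], [-3.08, 3.08]. Speed limits (rad/s): [1.89, 1.89, 2.57, 3.01, 3.01, 3.01].

### API

Orientations are given as a rotation vector (axis times angle).
In Python, from station import observe, camera, workorder, nets, r gives the robot as it stands.
- The arm moves only by the tool servo_tool, never from a script. Its argument "series" is a list that holds one entry, the list of rows, each a list of 7 numbers: the shift along the tool's x, y, z in m, then the turn, a rotation vector about the tool's x, y, z in rad, then the finger opening in m, from 0 to 0.0912. A call has 1 to 20 rows; each row shifts and turns the commanded pose from where the row before left it, along the tool's axes as they then stand; what a row does not reach is not made up. A row lasts 1/8 s, in which the tool goes at most 62.5 mm and 10.7 degrees, less where a joint would pass 70% of its speed; a pose out of reach is approached as far as the arm can. A call is refused whole if a number of a shift passes 0.0625 or a number of a turn 0.188, either way. A call with a gripper value outside its range is refused whole. The fingers move at their own pace and stop on an object; "grip_force" is the grip in N (left out, the last holds). Time passes only in rows, so rows that do not move let the fingers close. It gives the time, the measured TCP pose, the force, the opening and the grip force at its end, in the units of the state.
- observe(): the state, without advancing time (a new reading comes with each control period).
- camera(name): name is "side" or "top" or "wrist"; returns a dict with "img" (384x512x3 uint8, red, green, blue), "range_z" (384x512 float32, m along the optical axis (not along the pixel's ray), 0 where there is no reading), "fov_y" (degrees; the focal length in pixels is half the picture's height over the tangent of half this angle, whatever the lens; pixels are square), "cx", "cy" (the principal point, pixels), "position" and "orientation" of the camera in the world; the wrist camera has in their place "mount" (4x4, takes a point from camera to tool coordinates, whose origin is the TCP and whose axes are the flange's). Camera axes: x right, y up, looking along -z (the intrinsics and any distortion apply to the point x, -y, -z); pixel columns grow to the right and rows downward; lengths in m; the calibration is good to about 2 mm. A picture is of the moment at which its call begins: read the wrist's pose just before it.
- workorder.hand_in(): hands the job in; it is judged then, once.
Trained networks look in a picture, given as the dict that the camera call returned (one of the last four; its "shot" number tells which), for a name from the list of things; names that differ only in an ending like _2 or _b are one class to them, and where a whole thing is asked for, a point or a joint stands for the part that bears it (a point fixed in the world has none). Each returns a list of dicts, best first, with "conf" (0 to 1); they miss things now and then, are a little off and sometimes report something else, mostly with a low value. They report only what shows in the picture. A call takes as long as a camera call. They do not tell look-alikes from the thing itself.
- nets.search_frame(query, picture): "centre" ([column, row] in pixels, amid what is visible of it).
- nets.trace(query, picture): "pixels" (384x512 bool, what is visible of it) and "centre" ([column, row] in pixels, amid what is visible of it).
- nets.tip_of(query, picture): "centre" ([column, row] in pixels: a listed point, or the origin of a listed thing).
The state is a dict: "time_s": time; "qpos": joint angles; "dq": joint speeds; "joint_efforts": joint torques, N m; "tool_pos": TCP position; "orientation": TCP orientation; "force": force on the tool from outside, world axes, zero at the start; "torque": the same for the moment, N m; "opening": finger opening in m; "grip_force": force on a finger pad.
Only numpy, scipy, OpenCV 4.12 (cv2) and the standard library are available. Lean on these libraries where they do the work, as an engineer would, in place of code of your own. Each camera call takes 0.05 s, during which the arm holds its last target. There are 200 camera calls.

## Working session

There is one attempt and no reset: what is moved stays moved. The work goes in short steps, Python scripts to look and compute and a tool call to move; the robot and the scene stay as the last step left them, time stands still between calls to the robot, and variables do not carry over. Pictures are saved under pics/ and viewed, at most 10 in all, crops included, and the job is handed in when it is done.

Besides the shell and the picture viewer there is one more tool, called after "Request:" as a command line: name --argument value ..., lists and objects as JSON in quotes. servo_tool: Moves the arm, as the interface text tells. Its arguments: {"type":"object","properties":{"series":{"type":"array"},"grip_force":{"type":"number"}},"required":["series"]}

```bash
ls; mkdir -p pics; cat > h.py <<'E'
import numpy as np, cv2
from scipy.spatial.transform import Rotation as R
from station import observe, camera, workorder, nets, r
def shot(name):
    s=observe(); c=camera(name)
    if 'mount' in c:
        T=np.eye(4);T[:3,:3]=R.from_rotvec(s['orientation']).as_matrix();T[:3,3]=s['tool_pos']
        c['T']=T@np.array(c['mount'])
    else:
        T=np.eye(4);o=np.array(c['orientation'])
        T[:3,:3]=o if o.shape==(3,3) else R.from_rotvec(o).as_matrix();T[:3,3]=c['position'];c['T']=T
    return c
def foc(c): return c['img'].shape[0]/2/np.tan(np.radians(c['fov_y'])/2)
def ray(c,px):
    f=foc(c);d=np.array([(px[0]-c['cx'])/f,-(px[1]-c['cy'])/f,-1]);return c['T'][:3,3],c['T'][:3,:3]@d
def atz(c,px,z):
    o,d=ray(c,px);return o+d*(z-o[2])/d[2]
def cloud(c):
    h,w=c['range_z'].shape;f=foc(c);u,v=np.meshgrid(np.arange(w),np.arange(h));Z=c['range_z']
    P=np.stack([(u-c['cx'])/f*Z,-(v-c['cy'])/f*Z,-Z],-1)
    return P@c['T'][:3,:3].T+c['T'][:3,3]
def save(n,img,s=1): cv2.imwrite('pics/'+n,cv2.resize(img,None,fx=s,fy=s,interpolation=cv2.INTER_CUBIC)[...,::-1])
E
python3 - <<'E'
from h import *
s=observe();print({k:np.round(v,3) for k,v in s.items()})
for n in ('top','side'):
    c=shot(n);save(n+'0.png',c['img'],1.5);print(n,c.keys(),c['fov_y'],c['cx'],c['cy'],np.round(c['T'],3).tolist())
    P=cloud(c)
    for q in ('speaker','dock','speaker_socket','speaker_front','spigot_seat','spigot_top','spigot_front','lock_grip','figurine','mug','clock','remote','bowl','screwdriver'):
        for d in nets.tip_of(q,c)[:2]:
            u=np.array(d['centre']);i=np.clip(np.round(u).astype(int),0,[511,383]);print(q,np.round(u,1),round(d['conf'],2),np.round(P[i[1],i[0]],3))
E
```

```text
pics
{'time_s': np.float64(0.0), 'qpos': array([ 1.104,  0.494,  1.346, -0.   ,  1.303, -0.096]), 'dq': array([-0.001,  0.001,  0.001,  0.001,  0.001, -0.   ]), 'joint_efforts': array([-4.0000e-03, -8.7879e+01, -3.8188e+01,  7.0000e-02,  5.3000e-02,
       -0.0000e+00]), 'tool_pos': array([0.226, 0.582, 0.186]), 'orientation': array([-5.790e-01, -3.087e+00,  2.000e-03]), 'force': array([-0.438,  0.719, -0.133]), 'torque': array([-0.017, -0.012,  0.012]), 'grip_force': np.float64(0.0), 'opening': np.float64(0.091)}
top dict_keys(['img', 'range_z', 'fov_y', 'cx', 'cy', 'position', 'orientation', 'shot', 'T']) 48.0952860871761 257.47165291899483 187.21718215032809 [[-0.045, 0.972, -0.232, 0.217], [-0.999, -0.044, 0.01, -0.014], [-0.001, 0.232, 0.973, 1.404], [0.0, 0.0, 0.0, 1.0]]
speaker [325.7 200.1] 0.97 [ 0.494 -0.251  0.017]
speaker [360.9 123.1] 0.94 [ 0.737 -0.379  0.07 ]
dock [177.9 219.9] 0.63 [0.445 0.231 0.041]
speaker_socket [382.3 263.8] 0.96 [ 0.277 -0.398  0.066]
speaker_socket [363.  123.5] 0.89 [ 0.735 -0.386  0.067]
speaker_front [388.  260.5] 0.91 [ 0.288 -0.418  0.065
[... 1358 characters left out ...]
153 0.038]
spigot_seat [228.6 178.9] 0.33 [0.498 0.155 0.037]
spigot_top [214.4 179.2] 0.61 [0.44  0.176 0.036]
spigot_top [275.  329.1] 0.26 [ 0.427 -0.537  0.002]
spigot_front [226.8 178.4] 0.41 [0.491 0.16  0.04 ]
lock_grip [209.6 160.8] 0.43 [0.459 0.304 0.029]
figurine [284.5 200.5] 0.77 [ 0.675 -0.012  0.01 ]
mug [198.  143.1] 0.62 [0.437 0.415 0.053]
clock [313.9 300.9] 0.68 [ 0.51  -0.604  0.207]
clock [194.8 147.9] 0.59 [0.423 0.428 0.019]
remote [223.6 214.3] 0.69 [ 0.424 -0.007  0.011]
bowl [273.2 325.9] 0.66 [ 0.426 -0.522 -0.002]
bowl [264.9 249.1] 0.55 [ 0.494 -0.269  0.065]
screwdriver [310.8 301.3] 0.55 [ 0.51  -0.589  0.185]
screwdriver [287.8 175.9] 0.51 [0.738 0.098 0.028]
```

View pics/top0.png

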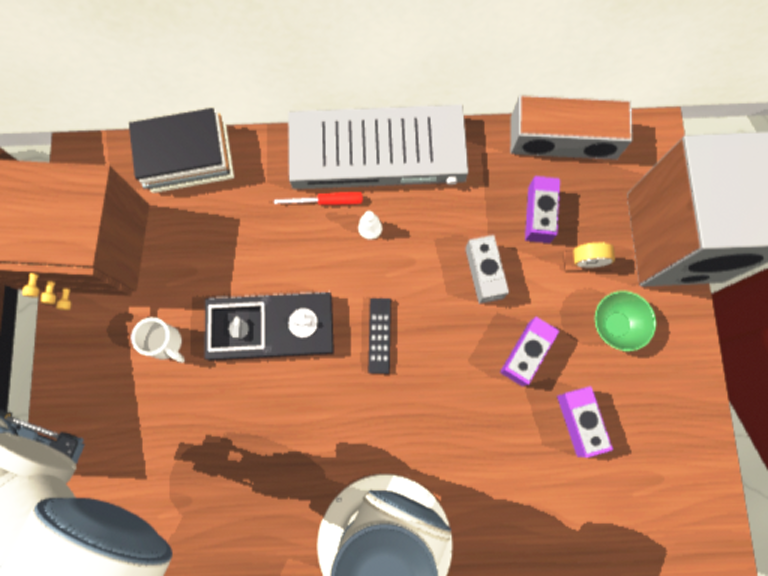

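View pics/side0.png

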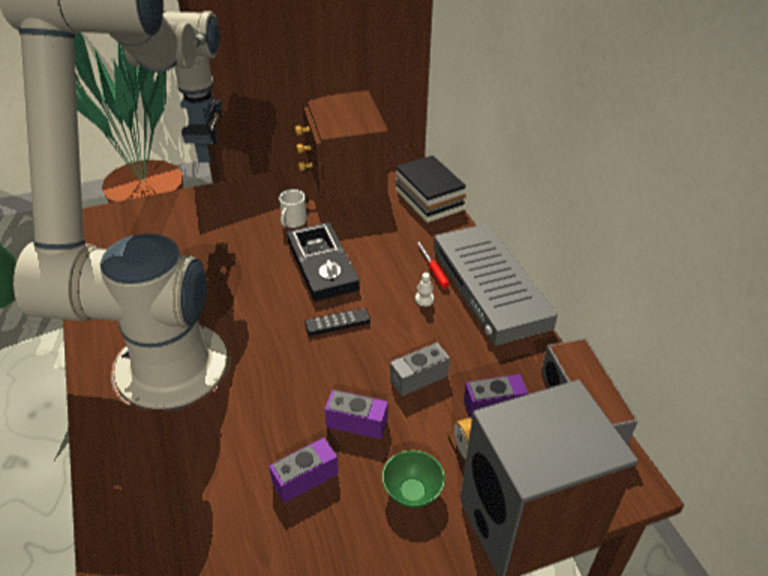

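The top view shows four box speakers (1.5× pixels): grey at (488,268), and purple at (543,208), (530,351) and (585,422). Only the one at (488,268) is grey, with its small cone at the far end, so its top points away from the robot. That is the target, and I'll confirm it in one enlarged crop. The dock is at (268,327), with the spigot at (302,322) and the knob at (238,326).

```bash
python3 - <<'E'
from h import *
print([a for a in dir(r) if a[0]!='_'], r.grip_point_offset)
c=shot('top');P=cloud(c)
a=cv2.resize(c['img'][140:220,290:390],None,fx=4,fy=4,interpolation=cv2.INTER_CUBIC)
b=cv2.resize(c['img'][185:250,130:230],None,fx=4,fy=4,interpolation=cv2.INTER_CUBIC)
save('crop.png',np.vstack([a,b]))
hsv=cv2.cvtColor(c['img'],cv2.COLOR_RGB2HSV)
for d in nets.trace('speaker',c):
    m=d['pixels'];p=P[m];top=p[(p[:,2]>.055)&(p[:,2]<.08)]
    print(np.round(d['centre'],1),round(d['conf'],2),m.sum(),'sat',np.median(hsv[m][:,1]), 'z',np.round(np.percentile(p[:,2],[5,50,95]),3))
    if len(top)>20:
        rc=cv2.minAreaRect((top[:,:2]*1000).astype(np.float32));print(rc,np.round(top.mean(0),4),np.median(top[:,2]))
E
```

```text
['Unreachable', 'grip_point_offset'] 0.0188
[387.1 280.6] 0.94 968 sat 32.0 z [0.019 0.067 0.073]
((224.81106567382812, -421.13336181640625), (125.2508316040039, 57.837093353271484), 11.482865333557129) [ 0.2246 -0.4193  0.0676] 0.0677526185619477
[361.4 138.5] 0.9 839 sat 91.0 z [0.016 0.067 0.074]
((690.6630859375, -382.5133361816406), (57.39695739746094, 132.652099609375), 81.14637756347656) [ 0.6881 -0.3805  0.0678] 0.06772566401616498
[356.3 233.6] 0.81 895 sat 32.0 z [0.02  0.067 0.073]
((374.855712890625, -322.132080078125), (56.32853698730469, 131.57066345214844), 55.304359436035156) [ 0.3736 -0.321   0.0678] 0.06785939692555631
[178.7 217. ] 0.63 3553 sat 12.0 z [0.006 0.039 0.046]
((461.02789306640625, 154.93849182128906), (24.02274513244629, 38.240814208984375), 7.588907241821289) [0.4588 0.1539 0.0643] 0.06534577307403633
[324.4 179.3] 0.59 852 sat 12.0 z [0.019 0.067 0.073]
((558.489990234375, -246.47747802734375), (131.14857482910156, 57.850948333740234), 9.798373222351074) [ 0.5564 -0.2451  0.0676] 0.06766695544457257
```

View pics/crop.png

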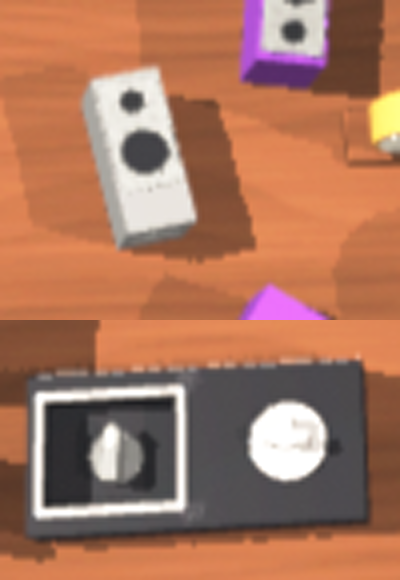

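The crop confirms it: the grey speaker (crop pixel (140,155)) has a light body and black cones, with its small cone and top at the far end. The depth fit gives 131×58 mm and a top at 67.7 mm, which matches the sizes given. In the lower crop the knob is at (115,450), pointing away from the robot. I'll grasp the speaker with the tool tilted back 40°, so a 90° turn stands it up.

```bash
cat >> h.py <<'E'
from scipy.linalg import logm, expm
GO=0.0188
def pose(G,az,tilt,off=0.0):
    """G grasp point, az of tool x when down, tilt>0 points tool forward (along az); off=retreat"""
    x=np.array([np.cos(az),np.sin(az),0]);z=np.array([0,0,-1.]);y=np.cross(z,x)
    M=np.stack([x,y,z],1)@R.from_euler('y',tilt).as_matrix()
    T=np.eye(4);T[:3,:3]=M;T[:3,3]=np.array(G)+M[:,2]*(GO-off);return T
def cur():
    s=observe();T=np.eye(4);T[:3,:3]=R.from_rotvec(s['orientation']).as_matrix();T[:3,3]=s['tool_pos'];return T,s
def screw(T0,T1,n):
    D=expm(np.real(logm(np.linalg.inv(T0)@T1))/n)
    print(n,'x',np.round(D[:3,3],4).tolist(),np.round(R.from_matrix(D[:3,:3]).as_rotvec(),4).tolist())
    T=T0.copy();W=[]
    for i in range(n): T=T@D;W.append(T[:3,3])
    print('path',np.round(W[::max(1,n//4)],3).tolist(),'end',np.round(T1[:3,3],3));return D
E
python3 - <<'E'
from h import *
T0,s=cur();a=.171;G=np.array([.558+.025*np.cos(a),-.2465+.025*np.sin(a),.038])
pre=pose(G,a,np.radians(-40),.13);screw(T0,pre,20)
screw(T0,pose([.5,-.2,.2],a,0),20)
E
```

```text
20 x [-0.052, 0.0306, 0.0156] [0.0448, -0.0125, 0.1232]
path [[0.286, 0.592, 0.171], [0.573, 0.52, 0.092], [0.759, 0.282, 0.045], [0.772, -0.023, 0.061]] end [ 0.653 -0.23   0.123]
20 x [-0.0521, 0.0203, 0.0003] [-0.0, -0.0, 0.13]
path [[0.282, 0.583, 0.186], [0.536, 0.478, 0.185], [0.676, 0.241, 0.184], [0.643, -0.031, 0.182]] end [ 0.5   -0.2    0.181]
```

```bash
python3 - <<'E'
from h import *
T0,s=cur();print(np.round(T0,2).tolist())
A=pose([.40,.22,.2],1.6,0);B=pose([.53,-.22,.2],.171,0)
screw(T0,A,10);screw(A,B,11)
E
```

```text
[[-0.93, 0.36, 0.0, 0.23], [0.36, 0.93, 0.0, 0.58], [0.0, 0.0, -1.0, 0.19], [0.0, 0.0, 0.0, 1.0]]
10 x [-0.0415, -0.0096, 0.0005] [0.0, -0.0, 0.1171]
path [[0.262, 0.559, 0.186], [0.322, 0.499, 0.185], [0.368, 0.427, 0.184], [0.395, 0.347, 0.183], [0.403, 0.262, 0.182]] end [0.4   0.22  0.181]
11 x [-0.028, 0.0358, 0.0] [0.0, 0.0, 0.1299]
path [[0.437, 0.193, 0.181], [0.498, 0.126, 0.181], [0.54, 0.046, 0.181], [0.56, -0.043, 0.181], [0.557, -0.133, 0.181], [0.53, -0.22, 0.181]] end [ 0.53  -0.22   0.181]
```

Request:
servo_tool --series '[[[-0.0415,-0.0096,0,0,0,0.117,0.0912],[-0.0415,-0.0096,0,0,0,0.117,0.0912],[-0.0415,-0.0096,0,0,0,0.117,0.0912],[-0.0415,-0.0096,0,0,0,0.117,0.0912],[-0.0415,-0.0096,0,0,0,0.117,0.0912],[-0.0415,-0.0096,0,0,0,0.117,0.0912],[-0.0415,-0.0096,0,0,0,0.117,0.0912],[-0.0415,-0.0096,0,0,0,0.117,0.0912],[-0.0415,-0.0096,0,0,0,0.117,0.0912],[-0.0415,-0.0096,0,0,0,0.117,0.0912],[-0.028,0.036,0,0,0,0.143,0.0912],[-0.028,0.036,0,0,0,0.143,0.0912],[-0.028,0.036,0,0,0,0.143,0.0912],[-0.028,0.036,0,0,0,0.143,0.0912],[-0.028,0.036,0,0,0,0.143,0.0912],[-0.028,0.036,0,0,0,0.143,0.0912],[-0.028,0.036,0,0,0,0.143,0.0912],[-0.028,0.036,0,0,0,0.143,0.0912],[-0.028,0.036,0,0,0,0.143,0.0912],[-0.028,0.036,0,0,0,0.143,0.0912]]]'

```text
time_s: 4.1
tool_pos: [0.5221, -0.1823, 0.1864]
orientation: [3.131, 0.261, 0.001]
force: [0.6, -0.4, -0.5]
opening: 0.0911
grip_force: 0.0
```

```bash
python3 - <<'E'
from h import *
T0,s=cur();a=.171;print(np.round(T0,3).tolist(),np.round(s['qpos'],3),s['time_s'])
# refine with wrist cam
c=shot('wrist');P=cloud(c);save('w1.png',c['img'])
for d in nets.trace('speaker',c)[:3]:
    p=P[d['pixels']];t=p[(p[:,2]>.055)&(p[:,2]<.08)]
    if len(t)>50: print(d['conf'],len(t),cv2.minAreaRect((t[:,:2]*1000).astype(np.float32)),np.median(t[:,2]))
G=np.array([.558+.025*np.cos(a),-.2465+.025*np.sin(a),.038])
screw(T0,pose(G,a,np.radians(-40),.11),10)
E
```

```text
[[0.986, 0.165, 0.0, 0.522], [0.165, -0.986, -0.0, -0.182], [0.0, 0.0, -1.0, 0.186], [0.0, 0.0, 0.0, 1.0]] [-0.444  0.392  1.525 -0.     1.224  0.961] 4.1
0.91 6630 ((677.1019287109375, -380.58184814453125), (58.38616180419922, 104.63296508789062), 81.71428680419922) 0.06868963898002481
0.81 126 ((397.6421813964844, -307.69659423828125), (6.221954822540283, 21.688465118408203), 52.33210372924805) 0.062428366011271746
0.64 6862 ((557.74462890625, -246.7069091796875), (129.83274841308594, 56.757205963134766), 9.185110092163086) 0.06842701244488039
10 x [0.013, 0.0069, 0.0042] [-0.0001, -0.0698, -0.0005]
path [[0.536, -0.187, 0.182], [0.563, -0.196, 0.171], [0.588, -0.206, 0.157], [0.611, -0.216, 0.139], [0.631, -0.227, 0.119]] end [ 0.64  -0.232  0.108]
```

Request:
servo_tool --series '[[[0.013,0.0069,0.0042,0,-0.0698,0,0.0912],[0.013,0.0069,0.0042,0,-0.0698,0,0.0912],[0.013,0.0069,0.0042,0,-0.0698,0,0.0912],[0.013,0.0069,0.0042,0,-0.0698,0,0.0912],[0.013,0.0069,0.0042,0,-0.0698,0,0.0912],[0.013,0.0069,0.0042,0,-0.0698,0,0.0912],[0.013,0.0069,0.0042,0,-0.0698,0,0.0912],[0.013,0.0069,0.0042,0,-0.0698,0,0.0912],[0.013,0.0069,0.0042,0,-0.0698,0,0.0912],[0.013,0.0069,0.0042,0,-0.0698,0,0.0912],[0,0,0,0,0,0,0.0912]]]'

```text
time_s: 5.58
tool_pos: [0.6407, -0.2294, 0.1046]
orientation: [2.887, 0.25, -1.057]
force: [0.7, -1.1, -0.2]
opening: 0.0912
grip_force: 0.0
```

```bash
python3 - <<'E'
from h import *
T0,s=cur();a=.171;print(np.round(T0,3).tolist(),np.round(s['qpos'],3),s['time_s'])
G=np.array([.558+.025*np.cos(a),-.2465+.025*np.sin(a),.038])
screw(T0,pose(G,.166,np.radians(-40),0),10)
E
```

```text
[[0.752, 0.171, -0.636, 0.641], [0.132, -0.985, -0.109, -0.229], [-0.646, -0.002, -0.764, 0.105], [0.0, 0.0, 0.0, 1.0]] [-0.276  1.077  0.565 -0.334  2.126  1.037] 5.575
10 x [-0.0003, 0.0003, 0.0108] [0.0002, 0.0004, 0.0006]
path [[0.634, -0.231, 0.096], [0.62, -0.234, 0.08], [0.606, -0.237, 0.064], [0.592, -0.24, 0.048], [0.578, -0.243, 0.032]] end [ 0.571 -0.244  0.024]
```

Request:
servo_tool --series '[[[0,0,0.0108,0,0,0,0.0912],[0,0,0.0108,0,0,0,0.0912],[-0.001,0.001,0.0108,0,0,0,0.0912],[-0.001,0.001,0.0108,0,0,0.003,0.0912],[-0.001,0.001,0.0108,0,0,0.003,0.0912],[0,0,0.0108,0,0,0,0.0912],[0,0,0.0108,0,0,0,0.0912],[0,0,0.0108,0,0,0,0.0912],[0,0,0.0108,0,0,0,0.0912],[0,0,0.0108,0,0,0,0.0912],[0,0,0,0,0,0,0.05],[0,0,0,0,0,0,0.05],[0,0,0,0,0,0,0.05],[0,0,0,0,0,0,0.05],[0,0,0,0,0,0,0.05]]]' --grip_force 45

```text
time_s: 7.45
tool_pos: [0.571, -0.2454, 0.0273]
orientation: [2.887, 0.239, -1.049]
force: [1.6, 0.9, 2.4]
opening: 0.0558
grip_force: 45.0
```

```bash
python3 - <<'E'
from h import *
T0,s=cur();print(np.round(T0,3).tolist(),np.round(s['qpos'],3),s['time_s'],s['opening'],s['grip_force'],s['force'])
c=shot('top');t=c['img'][130:215,270:370];save('g1.png',t,4)
# lift
G1=T0[:3,3]-GO*T0[:3,2]+[-.06,.05,.12]
L=pose(G1,.166,np.radians(-40));screw(T0,L,6)
# stand: tilt +50 at grasp height .09+.003
az=-.30
G2=[.50,-.17,.15];S=pose(G2,az,np.radians(50));screw(L,S,14)
E
```

```text
[[0.756, 0.166, -0.633, 0.571], [0.124, -0.986, -0.109, -0.245], [-0.642, 0.004, -0.766, 0.027], [0.0, 0.0, 0.0, 1.0]] [-0.317  1.036  0.883 -0.319  1.846  1.101] 7.45 0.055778577699162744 44.959614872932434 [1.64004988 0.88027475 2.38566692]
6 x [-0.0194, -0.0098, -0.0099] [0.0006, -0.0001, -0.0004]
path [[0.561, -0.237, 0.047], [0.551, -0.229, 0.067], [0.541, -0.22, 0.087], [0.531, -0.212, 0.107], [0.521, -0.204, 0.127], [0.511, -0.195, 0.147]] end [ 0.511 -0.195  0.147]
14 x [0.0001, -0.0016, 0.0006] [-0.0032, 0.11, 0.0368]
path [[0.51, -0.194, 0.147], [0.509, -0.189, 0.145], [0.509, -0.185, 0.142], [0.511, -0.18, 0.14], [0.513, -0.176, 0.138]] end [ 0.514 -0.174  0.138]
```

Request:
servo_tool --series '[[[-0.0194,-0.0098,-0.0099,0,0,0,0.05],[-0.0194,-0.0098,-0.0099,0,0,0,0.05],[-0.0194,-0.0098,-0.0099,0,0,0,0.05],[-0.0194,-0.0098,-0.0099,0,0,0,0.05],[-0.0194,-0.0098,-0.0099,0,0,0,0.05],[-0.0194,-0.0098,-0.0099,0,0,0,0.05],[0,-0.0016,0,-0.0032,0.11,0.0368,0.05],[0,-0.0016,0,-0.0032,0.11,0.0368,0.05],[0,-0.0016,0,-0.0032,0.11,0.0368,0.05],[0,-0.0016,0,-0.0032,0.11,0.0368,0.05],[0,-0.0016,0,-0.0032,0.11,0.0368,0.05],[0,-0.0016,0,-0.0032,0.11,0.0368,0.05]]]'

```text
time_s: 9.0
tool_pos: [0.5091, -0.1855, 0.1476]
orientation: [3.042, -0.049, -0.035]
force: [-0.0, 0.2, -5.3]
opening: 0.0554
grip_force: 45.0
```

```bash
python3 - <<'E'
from h import *
T0,s=cur();print(np.round(T0,3).tolist(),np.round(s['qpos'],3),s['time_s'],s['opening'],s['force'],s['torque'])
for az in(-.3,):
  S=pose([.5,-.17,.15],az,np.radians(50));screw(T0,S,9)
E
```

```text
[[0.999, -0.031, -0.025, 0.509], [-0.033, -0.995, -0.098, -0.185], [-0.021, 0.099, -0.995, 0.148], [0.0, 0.0, 0.0, 1.0]] [-0.389  0.42   1.609 -0.112  1.101  1.264] 9.0 0.05543828614679489 [-2.67840844e-03  2.30231677e-01 -5.25147512e+00] [ 0.08961774  0.06021918 -0.00448381]
9 x [-0.0001, -0.0014, 0.0011] [-0.0024, 0.0972, 0.0327]
path [[0.509, -0.184, 0.146], [0.509, -0.182, 0.144], [0.51, -0.179, 0.142], [0.512, -0.177, 0.14], [0.514, -0.174, 0.138]] end [ 0.514 -0.174  0.138]
```

Request:
servo_tool --series '[[[0,-0.0014,0.001,-0.0024,0.0972,0.0327,0.05],[0,-0.0014,0.001,-0.0024,0.0972,0.0327,0.05],[0,-0.0014,0.001,-0.0024,0.0972,0.0327,0.05],[0,-0.0014,0.001,-0.0024,0.0972,0.0327,0.05],[0,-0.0014,0.001,-0.0024,0.0972,0.0327,0.05],[0,-0.0014,0.001,-0.0024,0.0972,0.0327,0.05],[0,-0.0014,0.001,-0.0024,0.0972,0.0327,0.05],[0,-0.0014,0.001,-0.0024,0.0972,0.0327,0.05],[0,-0.0014,0.001,-0.0024,0.0972,0.0327,0.05],[0,0,0,0,0,0,0.05]]]'

```text
time_s: 10.25
tool_pos: [0.5246, -0.1461, 0.1392]
orientation: [2.943, -0.268, 0.948]
force: [0.3, -0.1, -5.2]
opening: 0.0557
grip_force: 45.0
```

```bash
python3 - <<'E'
from h import *
T0,s=cur();print(np.round(T0,3).tolist(),np.round(s['qpos'],3),s['time_s'],s['opening'],s['force'],s['torque'])
print('tilt',np.degrees(np.arctan2(np.hypot(*T0[:2,2]),-T0[2,2])),'az',np.arctan2(T0[1,2],T0[0,2]),'roll',T0[2,1])
c=shot('side');P=cloud(c)
for d in nets.trace('speaker',c)[:4]: 
    p=P[d['pixels']];hsv=cv2.cvtColor(c['img'],cv2.COLOR_RGB2HSV)[d['pixels']]
    print(np.round(d['centre']),d['conf'],np.median(hsv[:,1]),np.round(np.percentile(p,[3,50,97],axis=0),3).tolist())
save('s2.png',c['img'][120:330,150:360],3)
E
```

```text
[[0.798, -0.175, 0.576, 0.525], [-0.152, -0.984, -0.089, -0.146], [0.583, -0.017, -0.813, 0.139], [0.0, 0.0, 0.0, 1.0]] [-5.360e-01  3.080e-01  2.182e+00  1.291e+00  2.290e-01 -1.000e-03] 10.25 0.05571481842301065 [ 0.2976248  -0.13953687 -5.24463945] [ 0.11991367  1.03754518 -0.0384836 ]
tilt 35.64991424477818 az -0.15279456370522262 roll -0.016932510963128075
[237. 273.] 0.89 152.0 [[0.311, -0.38, -0.001], [0.371, -0.337, 0.062], [0.437, -0.283, 0.072]]
[330. 261.] 0.87 55.5 [[0.58, -0.588, 0.012], [0.672, -0.393, 0.065], [0.749, -0.352, 0.308]]
[201. 317.] 0.67 149.0 [[0.159, -0.464, -0.0], [0.221, -0.44, 0.063], [0.286, -0.394, 0.072]]
[262. 214.] 0.56 19.0 [[0.472, -0.181, 0.071], [0.516, -0.169, 0.139], [0.557, -0.124, 0.197]]
```

View pics/s2.png

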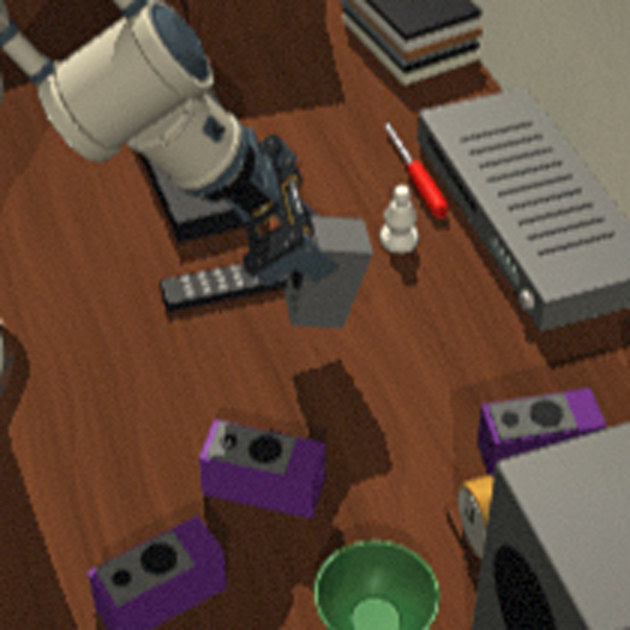

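The picture shows the grey speaker held clear of the table at (330,270), still leaning. The tilt stalled near a wrist singularity, with q5 at about 0.23. Swinging the tool to the left side lets the remaining tilt go through.

```bash
python3 - <<'E'
from h import *
T0,s=cur()
az=1.25;S=pose([.5,-.17,.15],az,np.radians(50))
screw(T0,S,14)
E
```

```text
14 x [-0.0014, -0.0001, -0.0011] [0.0687, 0.014, -0.0755]
path [[0.523, -0.146, 0.139], [0.518, -0.146, 0.14], [0.513, -0.148, 0.139], [0.509, -0.151, 0.139], [0.505, -0.155, 0.138]] end [ 0.505 -0.156  0.138]
```

Request:
servo_tool --series '[[[-0.0014,0,-0.001,0.0687,0.014,-0.0755,0.05],[-0.0014,0,-0.001,0.0687,0.014,-0.0755,0.05],[-0.0014,0,-0.001,0.0687,0.014,-0.0755,0.05],[-0.0014,0,-0.001,0.0687,0.014,-0.0755,0.05],[-0.0014,0,-0.001,0.0687,0.014,-0.0755,0.05],[-0.0014,0,-0.001,0.0687,0.014,-0.0755,0.05],[-0.0014,0,-0.001,0.0687,0.014,-0.0755,0.05],[-0.0014,0,-0.001,0.0687,0.014,-0.0755,0.05],[-0.0014,0,-0.001,0.0687,0.014,-0.0755,0.05],[-0.0014,0,-0.001,0.0687,0.014,-0.0755,0.05],[-0.0014,0,-0.001,0.0687,0.014,-0.0755,0.05],[-0.0014,0,-0.001,0.0687,0.014,-0.0755,0.05],[-0.0014,0,-0.001,0.0687,0.014,-0.0755,0.05],[-0.0014,0,-0.001,0.0687,0.014,-0.0755,0.05],[0,0,0,0,0,0,0.05]]]'

```text
time_s: 12.22
tool_pos: [0.5051, -0.1583, 0.1349]
orientation: [-2.007, -1.446, -0.927]
force: [-0.4, 0.7, -4.2]
opening: 0.0559
grip_force: 45.0
```

```bash
cat > st.py <<'E'
from h import *
T0,s=cur();print(np.round(T0,3).tolist(),np.round(s['qpos'],3),s['time_s'],s['opening'],np.round(s['force'],1),np.round(s['torque'],2))
print('tilt',np.degrees(np.arctan2(np.hypot(*T0[:2,2]),-T0[2,2])),'az',np.arctan2(T0[1,2],T0[0,2]),'roll',T0[2,1])
c=shot('side');P=cloud(c)
for d in nets.trace('speaker',c):
    p=P[d['pixels']];hsv=cv2.cvtColor(c['img'],cv2.COLOR_RGB2HSV)[d['pixels']]
    if np.median(hsv[:,1])<40: print(np.round(d['centre']),d['conf'],np.median(hsv[:,1]),np.round(np.percentile(p,[1,50,99],axis=0),3).tolist())
E
cat > go.py <<'E'
from st import *
S=pose([.5,-.17,.15],1.25,np.radians(50));screw(T0,S,6)
E
python3 go.py
```

```text
[[0.206, 0.949, 0.238, 0.505], [0.613, -0.315, 0.725, -0.158], [0.763, -0.004, -0.647, 0.135], [0.0, 0.0, 0.0, 1.0]] [-0.908  0.687  1.582  0.69   1.48  -0.873] 12.225 0.055932010440048995 [-0.4  0.7 -4.2] [-1.22  0.41  0.02]
tilt 49.71658947482739 az 1.253533537438098 roll -0.003816556688595485
6 x [0.0006, -0.0002, -0.0001] [-0.0004, 0.0008, -0.0005]
path [[0.505, -0.158, 0.135], [0.505, -0.158, 0.136], [0.505, -0.157, 0.136], [0.505, -0.157, 0.137], [0.505, -0.157, 0.137], [0.505, -0.156, 0.138]] end [ 0.505 -0.156  0.138]
```

```bash
python3 - <<'E'
from h import *
T0,s=cur();G=T0[:3,3]-GO*T0[:3,2];print(G)
A=[]
for n in('top','side'):
    c=shot(n);P=cloud(c);A.append((c,P))
    d=P-G;m=(np.abs(d@T0[:3,1])<.034)
    m=(np.linalg.norm(d[...,:2],axis=-1)<.06)&(P[...,2]>.16)&(P[...,2]<.21)&(c['range_z']>0)
    p=P[m];print(n,m.sum(),np.round(np.percentile(p,[5,50,95],axis=0),3).tolist())
    # iterative plane fit near horizontal
    k=np.abs(p[:,2]-.19)<.015;q=p[k]
    for _ in range(8):
        a,*_r=np.linalg.lstsq(np.c_[q[:,:2]-G[:2],np.ones(len(q))],q[:,2],rcond=None)
        e=p[:,2]-np.c_[p[:,:2]-G[:2],np.ones(len(p))]@a;q=p[np.abs(e)<.003]
    print('plane',a,len(q),np.round(q.mean(0),3))
i=cv2.resize(A[1][0]['img'][150:280,190:330],None,fx=4,fy=4,interpolation=cv2.INTER_CUBIC);save('s3.png',i)
E
```

```text
[ 0.50042008 -0.1708601   0.14775382]
top 55 [[0.494, -0.145, 0.185], [0.511, -0.136, 0.187], [0.527, -0.126, 0.191]]
plane [0.03386492 0.15079091 0.18191371] 48 [ 0.511 -0.136  0.187]
side 92 [[0.481, -0.163, 0.181], [0.497, -0.147, 0.187], [0.517, -0.127, 0.192]]
plane [ 0.00025418 -0.04569432  0.18834363] 67 [ 0.498 -0.148  0.187]
```

View pics/s3.png

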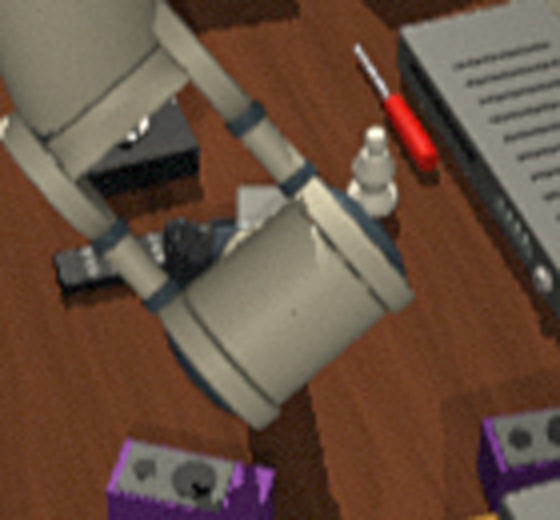

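The speaker is mostly hidden behind the wrist, with its top visible at (260,200). The depth puts that top at 0.187 m, as expected. Lowering it now.

Request:
servo_tool --series '[[[-0.0082,0,0.007,0,0,0,0.05],[-0.0082,0,0.007,0,0,0,0.05],[-0.0082,0,0.007,0,0,0,0.05],[-0.0082,0,0.007,0,0,0,0.05],[-0.0082,0,0.007,0.001,0.004,0,0.05],[-0.0012,0,0.001,0,0,0,0.05],[0,0,0,0,0,0,0.05]]]'

```text
time_s: 13.3
tool_pos: [0.5061, -0.1566, 0.0808]
orientation: [-2.0, -1.444, -0.938]
force: [0.3, -0.9, -4.7]
opening: 0.0558
grip_force: 45.0
```

```bash
python3 st.py
```

```text
[[0.201, 0.949, 0.242, 0.506], [0.607, -0.315, 0.73, -0.157], [0.769, 0.0, -0.639, 0.081], [0.0, 0.0, 0.0, 1.0]] [-0.909  0.774  1.607  0.706  1.401 -0.949] 13.3 0.05575418914703317 [ 0.3 -0.9 -4.7] [-1.24  0.44  0.  ]
tilt 50.26637621675506 az 1.2503641239932706 roll 5.7835993873323055e-05
[254. 212.] 0.7 25.0 [[0.428, -0.399, 0.126], [0.501, -0.155, 0.132], [0.521, -0.127, 0.394]]
```

Request:
servo_tool --series '[[[-0.0008,0,0.0006,0,0,0,0.05],[-0.0008,0,0.0006,0,0,0,0.05],[0,0,0,0,0,0,0.05]]]'

```text
time_s: 13.78
tool_pos: [0.506, -0.1567, 0.0788]
orientation: [-2.0, -1.444, -0.938]
force: [0.8, 0.1, -4.6]
opening: 0.0555
grip_force: 45.0
```

Request:
servo_tool --series '[[[-0.0008,0,0.0006,0,0,0,0.05],[0,0,0,0,0,0,0.05]]]'

```text
time_s: 14.02
tool_pos: [0.5061, -0.1567, 0.0781]
orientation: [-2.0, -1.444, -0.939]
force: [-2.2, -0.4, 2.1]
opening: 0.0559
grip_force: 45.0
```

Request:
servo_tool --series '[[[0,0,0,0,0,0,0.06],[0,0,0,0,0,0,0.075],[0,0,0,0,0,0,0.0912],[0,0,0,0,0,0,0.0912],[0,0,-0.015,0,0,0,0.0912],[0,0,-0.025,0,0,0,0.0912],[0,0,-0.03,0,0,0,0.0912],[0,0,-0.03,0,0,0,0.0912],[0.03,0,-0.03,0,0,0,0.0912],[0.03,0,-0.03,0,0,0,0.0912]]]'

```text
time_s: 15.28
tool_pos: [0.4787, -0.238, 0.228]
orientation: [-2.001, -1.443, -0.938]
force: [0.8, 0.6, -0.2]
opening: 0.0907
grip_force: 0.0
```

```bash
cat >> h.py <<'E'
def topfit(c,xy,zlo,zhi,rad=.07):
    P=cloud(c);m=(np.hypot(P[...,0]-xy[0],P[...,1]-xy[1])<rad)&(P[...,2]>zlo)&(P[...,2]<zhi)&(c['range_z']>0)
    p=P[m]
    if len(p)<10: print('few',len(p));return
    rc=cv2.minAreaRect((p[:,:2]*1000).astype(np.float32));print('n',len(p),np.round(rc[0],1),np.round(rc[1],1),round(rc[2],2),'z',np.round(np.median(p[:,2]),4))
E
python3 - <<'E'
from st import *
c=shot('top');topfit(c,(.5,-.16),.115,.145);save('t4.png',c['img'],1.5)
topfit(shot('side'),(.5,-.16),.120,.145)
screw(T0,pose([.51,-.15,.20],1.25,0),10)
E
```

```text
[[0.202, 0.949, 0.243, 0.479], [0.607, -0.316, 0.729, -0.238], [0.769, -0.0, -0.64, 0.228], [0.0, 0.0, 0.0, 1.0]] [-1.02   0.617  1.399  0.64   1.742 -0.794] 15.275 0.09070884948276955 [ 0.8  0.6 -0.2] [-0.53  0.21 -0.  ]
tilt 50.23388211466309 az 1.2497565912295232 roll -0.00010058618167702038
n 326 [ 505.1 -159.3] [61.1 58.4] 71.79 z 0.1297
few 0
10 x [0.0063, 0.0002, 0.0088] [0.0, -0.0877, -0.0]
path [[0.482, -0.228, 0.227], [0.489, -0.208, 0.223], [0.496, -0.189, 0.215], [0.502, -0.172, 0.204], [0.508, -0.157, 0.189]] end [ 0.51  -0.15   0.181]
```

Request:
servo_tool --series '[[[0.0063,0,0.0088,0,-0.0877,0,0.0912],[0.0063,0,0.0088,0,-0.0877,0,0.0912],[0.0063,0,0.0088,0,-0.0877,0,0.0912],[0.0063,0,0.0088,0,-0.0877,0,0.0912],[0.0063,0,0.0088,0,-0.0877,0,0.0912],[0.0063,0,0.0088,0,-0.0877,0,0.0912],[0.0063,0,0.0088,0,-0.0877,0,0.0912],[0.0063,0,0.0088,0,-0.0877,0,0.0912],[0.0063,0,0.0088,0,-0.0877,0,0.0912],[0.0063,0,0.0088,0,-0.0877,0,0.0912],[0,0,0,0,0,0,0.0912]]]'

```text
time_s: 16.85
tool_pos: [0.5083, -0.1465, 0.1778]
orientation: [-2.543, -1.841, 0.002]
force: [0.3, -0.5, -0.8]
opening: 0.091
grip_force: 0.0
```

```bash
python3 - <<'E'
from st import *
c=shot('wrist');topfit(c,(.505,-.16),.115,.145);save('w5.png',c['img'])
topfit(shot('top'),(.505,-.16),.115,.145);topfit(shot('side'),(.505,-.16),.115,.145)
for z in(.095,): screw(T0,pose([.5045,-.161,z],1.253,0),8)
E
```

```text
[[0.312, 0.95, -0.002, 0.508], [0.95, -0.312, 0.001, -0.147], [-0.0, -0.003, -1.0, 0.178], [0.0, 0.0, 0.0, 1.0]] [-0.393  0.37   1.59  -0.     1.184 -0.076] 16.85 0.09103016589480961 [ 0.3 -0.5 -0.8] [-0.12  0.06 -0.02]
tilt 0.1469399926603692 az 2.8501602908467807 roll -0.0025637313187926473
[256. 226.] 0.77 24.0 [[0.468, -0.208, 0.003], [0.496, -0.192, 0.102], [0.53, -0.132, 0.134]]
n 4769 [ 504.3 -158.1] [59.2 56.2] 72.13 z 0.1302
few 5
n 257 [ 503.3 -165.3] [77.5 55. ] 73.39 z 0.1278
8 x [-0.0019, 0.0001, 0.0127] [-0.0003, 0.0, 0.0001]
path [[0.508, -0.148, 0.165], [0.507, -0.152, 0.14], [0.506, -0.156, 0.114], [0.505, -0.159, 0.089]] end [ 0.504 -0.161  0.076]
```

```bash
python3 - <<'E'
from h import *
u=np.array([np.cos(1.256),np.sin(1.256)]);v=np.array([-u[1],u[0]]);o=np.array([.5045,-.161])
for n in('wrist','top','side'):
    c=shot(n);P=cloud(c);d=P[...,:2]-o;a=d@u;b=d@v;z=P[...,2]
    m=(abs(a)<.06)&(abs(b)<.045)&(z>.115)&(z<.145)&(c['range_z']>0)
    ii=np.argwhere(m)
    if len(ii)<20: print(n,len(ii));continue
    print(n,len(ii),'a',np.round(np.percentile(a[m],[0.5,2,98,99.5])*1000,1),'b',np.round(np.percentile(b[m],[0.5,2,98,99.5])*1000,1),'rows',ii[:,0].min(),ii[:,0].max(),'cols',ii[:,1].min(),ii[:,1].max())
    for lo,nm in((-.06,'front'),):
        f=(abs(b)<.02)&(z>.03)&(z<.11)&(abs(a)<.05)
        if f.sum()>20:print('face a',f.sum(),np.round(np.percentile(a[f],[5,50,95])*1000,1))
E
```

```text
wrist 4827 a [-27.3 -26.3  32.   32.2] b [-26.6 -25.8  28.   28.9] rows 174 246 cols 216 285
face a 525 [31.8 32.  32.2]
top 5
side 252 a [-41.4 -39.5  28.5  32.9] b [-27.2 -26.5  26.2  27.7] rows 209 226 cols 249 265
face a 169 [-42.3 -38.4 -34.1]
```

View pics/w5.png

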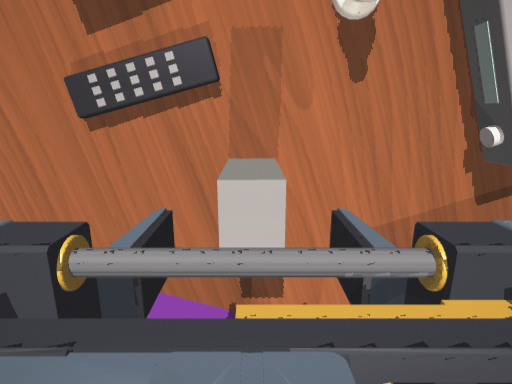

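The wrist view shows the speaker's top at (252,212) between the open fingers, upright and released. A gripper bar hides its front edge. The back face fits at 32 mm from my centre estimate, so I'll correct by 1 mm and regrasp from above.

```bash
python3 - <<'E'
from h import *
T0,s=cur();screw(T0,pose([.5036,-.1620,.10],1.257,0),8)
E
```

```text
8 x [-0.0018, -0.0001, 0.0122] [0.0, -0.0001, -0.001]
path [[0.508, -0.151, 0.167], [0.507, -0.154, 0.142], [0.505, -0.157, 0.118], [0.504, -0.16, 0.093]] end [ 0.504 -0.162  0.081]
```

Request:
servo_tool --series '[[[-0.0074,0,0,0,0,-0.004,0.0912],[-0.007,-0.0006,0.005,0,0,-0.004,0.0912],[0,0,0.0155,0,0,0,0.0912],[0,0,0.0155,0,0,0,0.0912],[0,0,0.0155,0,0,0,0.0912],[0,0,0.0155,0,0,0,0.0912],[0,0,0.0155,0,0,0,0.0912],[0,0,0.0155,0,0,0,0.0912],[0,0,0,0,0,0,0.0912],[0,0,0,0,0,0,0.05],[0,0,0,0,0,0,0.05],[0,0,0,0,0,0,0.05],[0,0,0,0,0,0,0.05],[0,0,0,0,0,0,0.05],[0,0,-0.02,0,0,0,0.05],[0,0,-0.03,0,0,0,0.05],[0,0,-0.03,0,0,0,0.05],[0,0,-0.03,0,0,0,0.05],[0,0,-0.02,0,0,0,0.05]]]' --grip_force 45

```text
time_s: 19.62
tool_pos: [0.5037, -0.1617, 0.2121]
orientation: [2.54, 1.849, 0.001]
force: [-0.5, -0.3, -4.5]
opening: 0.0555
grip_force: 45.0
```

```bash
python3 - <<'E'
from h import *
T0,s=cur();print(np.round(T0,3).tolist(),np.round(s['qpos'],3),s['time_s'],s['opening'],np.round(s['force'],1),np.round(s['torque'],2))
c=shot('wrist');P=cloud(c);Q=(P-T0[:3,3])@T0[:3,:3]  # tool frame
a,b,z=Q[...,0],Q[...,1],Q[...,2]
m=(abs(a)<.05)&(abs(b)<.035)&(z>-.07)&(z<-.03)&(c['range_z']>0);print('top',m.sum(),np.round(np.percentile(Q[m],[1,50,99],axis=0),4).tolist())
f=(abs(b)<.025)&(z>-.025)&(z<.09)&(abs(a)<.05)&(c['range_z']>0)
q=Q[f];print('face',f.sum(),np.round(np.percentile(q,[1,50,99],axis=0),4).tolist())
if len(q)>30: print(np.linalg.lstsq(np.c_[q[:,2],q[:,1],np.ones(len(q))],q[:,0],rcond=None)[0])
print(np.round(c['mount'],3).tolist())
# now plan to view spigot (.46,.155): tool x az ~pi, tool ahead(+x) of it
V=pose([.56,.155,T0[2,3]+GO],3.10,0);screw(T0,V,14)
E
```

```text
[[0.307, 0.952, 0.001, 0.504], [0.952, -0.307, -0.0, -0.162], [0.0, 0.001, -1.0, 0.212], [0.0, 0.0, 0.0, 1.0]] [-0.424  0.332  1.546  0.     1.263 -0.111] 19.625 0.0555018209281928 [-0.5 -0.3 -4.5] [-0.09  0.09  0.02]
top 11217 [[-0.0301, -0.0329, -0.0684], [0.0144, -0.0003, -0.0489], [0.033, 0.0328, -0.0326]]
face 1690 [[0.0326, -0.0245, -0.0248], [0.0328, 0.0003, 0.0092], [0.0331, 0.0244, 0.0747]]
[ 0.00045778 -0.00016875  0.0328446 ]
[[0.001, 0.969, 0.245, 0.069], [1.0, -0.001, 0.0, -0.001], [0.0, 0.245, -0.969, -0.199], [0.0, 0.0, 0.0, 1.0]]
14 x [0.02, 0.0175, 0.0] [0.0, 0.0, -0.1315]
path [[0.526, -0.148, 0.212], [0.581, -0.091, 0.212], [0.61, -0.017, 0.212], [0.609, 0.062, 0.212], [0.577, 0.134, 0.212]] end [0.56  0.155 0.212]
```

Request:
servo_tool --series '[[[0.02,0.0175,0,0,0,-0.1315,0.05],[0.02,0.0175,0,0,0,-0.1315,0.05],[0.02,0.0175,0,0,0,-0.1315,0.05],[0.02,0.0175,0,0,0,-0.1315,0.05],[0.02,0.0175,0,0,0,-0.1315,0.05],[0.02,0.0175,0,0,0,-0.1315,0.05],[0.02,0.0175,0,0,0,-0.1315,0.05],[0.02,0.0175,0,0,0,-0.1315,0.05],[0.02,0.0175,0,0,0,-0.1315,0.05],[0.02,0.0175,0,0,0,-0.1315,0.05],[0.02,0.0175,0,0,0,-0.1315,0.05],[0.02,0.0175,0,0,0,-0.1315,0.05],[0.02,0.0175,0,0,0,-0.1315,0.05],[0.02,0.0175,0,0,0,-0.1315,0.05],[0,0,0,0,0,0,0.05]]]'

```text
time_s: 21.55
tool_pos: [0.5587, 0.1564, 0.2101]
orientation: [-0.061, -3.139, 0.0]
force: [1.2, 0.3, -5.5]
opening: 0.0558
grip_force: 45.0
```

```bash
python3 - <<'E'
from h import *
T0,s=cur();print(np.round(T0,3).tolist(),np.round(s['qpos'],3),s['time_s'],np.round(s['force'],1))
c=shot('wrist');save('w6.png',c['img'],1.5)
for q,z in(('spigot_seat',.044),('spigot_top',.066),('spigot_front',.044),('lock_grip',.026)):
    for d in nets.tip_of(q,c)[:2]: print(q,np.round(d['centre'],1),round(d['conf'],2),np.round(atz(c,d['centre'],z),4))
P=cloud(c);z=P[...,2]
m=(z>.061)&(z<.071)&(np.hypot(P[...,0]-.46,P[...,1]-.155)<.05)&(c['range_z']>0)
p=P[m];print(len(p),np.round(np.percentile(p,[1,50,99],axis=0),4).tolist())
np.save('sp.npy',p)
f=(z>.040)&(z<.0465)&(np.hypot(P[...,0]-.46,P[...,1]-.155)<.06)&(c['range_z']>0);print(f.sum())
b=np.zeros((400,400,3),np.uint8)
for mm,col in((f,(90,90,90)),(m,(255,255,255))):
    for x,y in P[mm][:,:2]: cv2.circle(b,(int((.155-y)*2500+200),int((.46-x)*2500+200)),2,col,-1)
w=c['img'];mi=np.argwhere(m);r0,c0=mi.min(0)-30;r1,c1=mi.max(0)+30
cr=cv2.resize(w[max(r0,0):r1,max(c0,0):c1],(400,400),interpolation=cv2.INTER_CUBIC)
print(r0,r1,c0,c1);save('sp.png',np.hstack([b,cr]))
E
```

```text
[[-0.999, 0.039, -0.002, 0.559], [0.039, 0.999, -0.0, 0.156], [0.002, -0.0, -1.0, 0.21], [0.0, 0.0, 0.0, 1.0]] [ 0.17   0.409  1.425  0.     1.309 -1.362] 21.55 [ 1.2  0.3 -5.5]
spigot_seat [248.8  80.1] 0.58 [0.4514 0.1574 0.044 ]
spigot_seat [145.5 256.5] 0.31 [0.6581 0.0177 0.044 ]
spigot_top [250.1  82.4] 0.83 [0.456  0.1588 0.066 ]
spigot_front [247.6 114.6] 0.91 [0.4883 0.1546 0.044 ]
lock_grip [372.5  78.3] 0.58 [0.4529 0.3007 0.026 ]
529 [[0.4486, 0.1367, 0.0611], [0.4574, 0.1547, 0.0657], [0.4742, 0.1734, 0.0677]]
5992
44 131 199 294
```

View pics/sp.png

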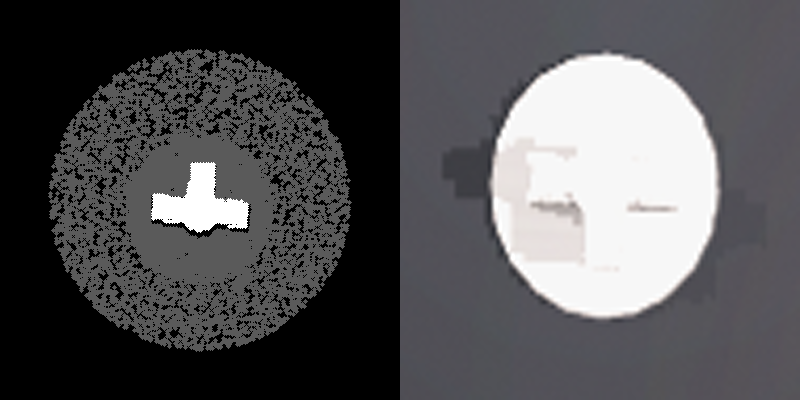

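The map shows the T-shaped spigot clearly: side teeth at (160,208) and (240,215), and the front tooth at (203,170), pointing away from the robot. I'll fit a T template to it.

```bash
cat > fit.py <<'E'
from h import *
from scipy.optimize import minimize
def T_poly(w,l,core):  # in spigot frame, teeth along -x,+-y
    return [np.array([[-l,-w],[0,-w],[0,w],[-l,w]]),np.array([[-w,-l],[w,-l],[w,l],[-w,l]]),core*np.array([[np.cos(t),np.sin(t)] for t in np.linspace(0,6.28,30)])]
def fitT(p,S=4,o=(.46,.155),n=160):
    img=np.zeros((n*S//2*2,)*2,np.uint8);N=img.shape[0]
    to=lambda q:np.round((q-np.array(o))*1000*S+N/2).astype(np.int32)
    for q in to(p[:,:2]): cv2.circle(img,(int(q[0]),int(q[1])),3,1,-1)
    k=np.ones((5,5),np.uint8);img=cv2.erode(img,np.ones((5,5),np.uint8))
    def cost(v):
        R2=np.array([[np.cos(v[2]),-np.sin(v[2])],[np.sin(v[2]),np.cos(v[2])]]);t=np.zeros_like(img)
        for g in T_poly(.005-v[3],.019-v[3],.008-v[3]): cv2.fillPoly(t,[to(g@R2.T+v[:2])],1)
        return -((t&img).sum()/max(1,(t|img).sum()))
    best=None
    for th in np.arange(2.5,3.8,.1):
        for sh in(0,.001):
            m=minimize(cost,[np.median(p[:,0]),np.median(p[:,1]),th,sh],method='Nelder-Mead',options=dict(initial_simplex=[[np.median(p[:,0])+a,np.median(p[:,1])+b,th+cc,sh+d] for a,b,cc,d in((0,0,0,0),(.004,0,0,0),(0,.004,0,0),(0,0,.1,0),(0,0,0,.0007))]))
            if best is None or m.fun<best.fun: best=m
    return best
E
python3 - <<'E'
from fit import *
p=np.load('sp.npy')
for z0 in(.061,.064):
    b=fitT(p[p[:,2]>z0]);print(z0,np.round(b.x,4),b.fun)
x,y,th=b.x[:3]
T0,s=cur()
# top cam check
c=shot('top');P=cloud(c);m=(P[...,2]>.055)&(P[...,2]<.072)&(np.hypot(P[...,0]-.46,P[...,1]-.155)<.05);print('top',m.sum(),np.round(P[m].mean(0),4))
# speaker axis at tool (-.0002,0); approach hover
H=pose([x,y,T0[2,3]+GO],th,0);H[:3,3]-=H[:3,0]*(-.0002);screw(T0,H,5);print(np.round(H[:3,3],4))
E
```

```text
0.061 [4.5590e-01 1.5510e-01 3.0623e+00 5.0000e-04] -0.924005419386624
0.064 [4.5520e-01 1.5520e-01 3.0581e+00 1.6000e-03] -0.8223454833597464
top 0 [nan nan nan]
5 x [0.0211, -0.0011, 0.0] [-0.0, -0.0, 0.0079]
path [[0.539, 0.154, 0.211], [0.518, 0.154, 0.211], [0.497, 0.154, 0.211], [0.476, 0.155, 0.211], [0.455, 0.155, 0.211]] end [0.455 0.155 0.211]
[0.455  0.1552 0.2107]<stdin>:8: RuntimeWarning: Mean of empty slice.
  ret = um.true_divide(
```

Request:
servo_tool --series '[[[0.0209,-0.0011,0,0,0,0.0079,0.05],[0.0209,-0.0011,0,0,0,0.0079,0.05],[0.0209,-0.0011,0,0,0,0.0079,0.05],[0.0209,-0.0011,0,0,0,0.0079,0.05],[0.0209,-0.0011,0,0,0,0.0079,0.05],[0,0,0.018,0,0,0,0.05],[0,0,0.018,0,0,0,0.05],[0,0,0.018,0,0,0,0.05],[0,0,0,0,0,0,0.05],[0,0,0,0,0,0,0.05]]]'

```text
time_s: 23.1
tool_pos: [0.4562, 0.1557, 0.1576]
orientation: [0.129, 3.138, 0.0]
force: [0.1, -1.0, -4.7]
opening: 0.0558
grip_force: 45.0
```

```bash
python3 - <<'E'
from h import *
T0,s=cur();print(np.round(T0,4).tolist(),s['time_s'],np.round(s['force'],1),np.round(s['torque'],2))
H=pose([.4557,.1551,T0[2,3]+GO],3.060,0);H[:3,3]+=H[:3,0]*.0002;screw(T0,H,1)
E
```

```text
[[-0.9966, 0.0821, 0.001, 0.4562], [0.0821, 0.9966, 0.0002, 0.1557], [-0.001, 0.0003, -1.0, 0.1576], [0.0, 0.0, 0.0, 1.0]] 23.1 [ 0.1 -1.  -4.7] [ 0.03 -0.03  0.03]
1 x [0.0006, -0.0006, -0.0] [0.0003, 0.001, -0.0006]
path [[0.456, 0.155, 0.158]] end [0.456 0.155 0.158]
```

Request:
servo_tool --series '[[[0.0004,-0.0005,0.003,0,0,0,0.05],[0,0,0.003,0,0,0,0.05],[0,0,0.002,0,0,0,0.05],[0,0,0.002,0,0,0,0.05],[0,0,0.0015,0,0,0,0.05],[0,0,0.0015,0,0,0,0.05],[0,0,0.0015,0,0,0,0.05],[0,0,0.0015,0,0,0,0.05],[0,0,0,0,0,0,0.05]]]'

```text
time_s: 24.22
tool_pos: [0.4552, 0.1553, 0.1409]
orientation: [0.128, 3.139, 0.0]
force: [-0.3, 0.4, -4.3]
opening: 0.0558
grip_force: 45.0
```

Request:
servo_tool --series '[[[0,0,0.002,0,0,0,0.05],[0,0,0.002,0,0,0,0.05],[0,0,0.002,0,0,0,0.05],[0,0,0.002,0,0,0,0.05],[0,0,0.002,0,0,0,0.05],[0,0,0.002,0,0,0,0.05],[0,0,0,0,0,0,0.05]]]'

```text
time_s: 25.1
tool_pos: [0.4551, 0.1553, 0.1289]
orientation: [0.128, 3.139, -0.0]
force: [0.0, 0.6, -4.1]
opening: 0.0558
grip_force: 45.0
```

Request:
servo_tool --series '[[[0,0,0.001,0,0,0,0.05],[0,0,0.001,0,0,0,0.05],[0,0,0.001,0,0,0,0.05],[0,0,0.0007,0,0,0,0.05],[0,0,0,0,0,0,0.05]]]'

```text
time_s: 25.72
tool_pos: [0.4552, 0.1553, 0.1253]
orientation: [0.128, 3.139, 0.0]
force: [-0.4, -0.3, -4.7]
opening: 0.0558
grip_force: 45.0
```

Request:
servo_tool --series '[[[0,0,0.0008,0,0,0,0.05],[0,0,0.0008,0,0,0,0.05],[0,0,0,0,0,0,0.05]]]'

```text
time_s: 26.1
tool_pos: [0.4557, 0.1554, 0.1251]
orientation: [0.128, 3.137, 0.0]
force: [-5.2, -2.4, 25.9]
opening: 0.0561
grip_force: 45.0
```

Request:
servo_tool --series '[[[0,0,-0.0008,0,0,0,0.05],[0,0,0,0,0,0,0.065],[0,0,0,0,0,0,0.08],[0,0,0,0,0,0,0.0912],[0,0,0,0,0,0,0.0912],[0,0,-0.02,0,0,0,0.0912],[0,0,-0.03,0,0,0,0.0912],[0,0,-0.04,0,0,0,0.0912],[-0.03,0.0,-0.03,0,0,0,0.0912],[-0.04,0.03,0,0,0,0,0.0912],[-0.03,0.05,0,0,0,0,0.0912],[0,0.05,0,0,0,0,0.0912],[0,0,0,0,0,0,0.0912]]]'

```text
time_s: 27.72
tool_pos: [0.5654, 0.2796, 0.2438]
orientation: [-0.124, -3.139, -0.001]
force: [-0.2, -1.3, 0.2]
opening: 0.0909
grip_force: 0.0
```

```bash
python3 - <<'E'
from h import *
T0,s=cur();print(np.round(T0,3).tolist(),np.round(s['qpos'],3),s['time_s'])
c=shot('wrist');save('w7.png',c['img'],1.5);P=cloud(c)
for n,cc in(('wrist',c),('top',shot('top'))):topfit(cc,(.4557,.155),.160,.190)
for q,z in(('lock_grip',.026),):
    for d in nets.tip_of(q,c)[:2]: print(q,np.round(d['centre'],1),round(d['conf'],2),np.round(atz(c,d['centre'],z),4))
z=P[...,2];k=np.hypot(P[...,0]-.46,P[...,1]-.30)<.04
k&=c['range_z']>0
print(np.histogram(z[k],bins=np.arange(0,.05,.003)))
m=k&(z>.029)&(z<.038)&(np.hypot(P[...,0]-.46,P[...,1]-.30)<.032);p=P[m];print(len(p),np.round(p.mean(0),4),cv2.minAreaRect((p[:,:2]*1000).astype(np.float32)))
np.save('kn.npy',p)
dk=k&(z>.011)&(z<.03)&(np.hypot(P[...,0]-.46,P[...,1]-.30)<.03);print('disc',dk.sum(),np.round(np.percentile(P[dk],[1,50,99],axis=0),4).tolist())
E
```

```text
[[-0.997, 0.079, -0.0, 0.565], [0.079, 0.997, 0.0, 0.28], [0.0, 0.0, -1.0, 0.244], [0.0, 0.0, 0.0, 1.0]] [ 3.640e-01  4.560e-01  1.249e+00  1.000e-03  1.436e+00 -1.128e+00] 27.725
n 6729 [456.7 155. ] [57.5 70.3] 85.5 z 0.1741
n 459 [456.5 155.3] [56.9 68.2] 85.5 z 0.1738
lock_grip [142.2  90.2] 0.6 [0.4547 0.1488 0.026 ]
lock_grip [258.5  76.8] 0.55 [0.4501 0.2974 0.026 ]
(array([   0,    8, 1775,  382,  434,    8,    0,    1,    1,    1,    1,
        184,  217,    9,    1,    0]), array([0.   , 0.003, 0.006, 0.009, 0.012, 0.015, 0.018, 0.021, 0.024,
       0.027, 0.03 , 0.033, 0.036, 0.039, 0.042, 0.045, 0.048]))
394 [0.4537 0.299  0.036 ] ((454.654052734375, 299.4283447265625), (13.776115417480469, 43.522621154785156), 85.88800811767578)
disc 475 [[0.4365, 0.2795, 0.0113], [0.454, 0.2921, 0.0131], [0.4733, 0.3187, 0.0156]]
```

View pics/w7.png

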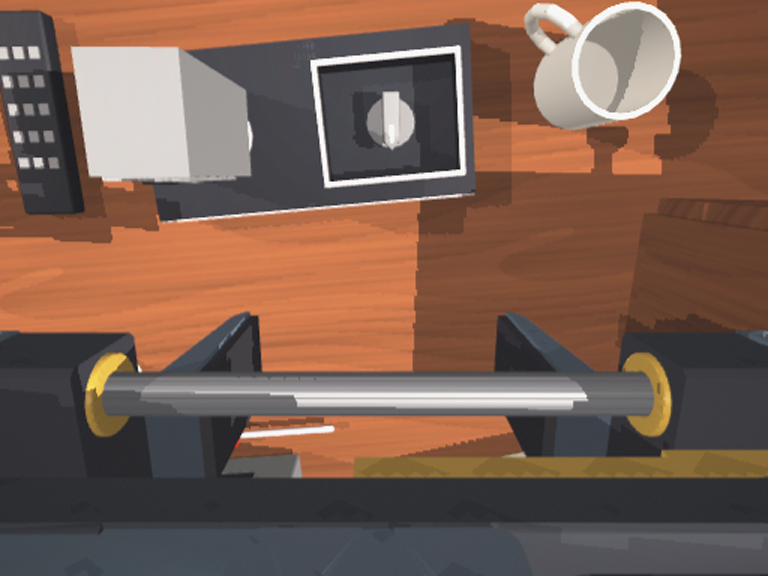

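The wrist view shows the speaker seated at (160,110); its top is level at 0.174 m, so it is fully home. The knob is at (390,120), with its pointed end away from the robot. Its bar measures 13.8×43.5 mm at z = 0.036, which matches.

```bash
python3 - <<'E'
from h import *
T0,s=cur();H=pose([.4538,.2991,.10+GO],3.07,0);D=screw(T0,H,1)
H2=pose([.4538,.2991,.019+GO],3.07,0);screw(H,H2,6)
E
```

```text
1 x [0.1128, 0.0139, 0.1444] [-0.0004, -0.0002, -0.01]
path [[0.454, 0.299, 0.1]] end [0.454 0.299 0.1  ]
6 x [0.0, 0.0, 0.0135] [0.0, 0.0, 0.0]
path [[0.454, 0.299, 0.087], [0.454, 0.299, 0.073], [0.454, 0.299, 0.06], [0.454, 0.299, 0.046], [0.454, 0.299, 0.033], [0.454, 0.299, 0.019]] end [0.454 0.299 0.019]
```

Request:
servo_tool --series '[[[0,0.0139,0,0,0,-0.01,0.07],[0.0376,0,0.01,0,0,0,0.045],[0.0376,0,0.02,0,0,0,0.045],[0.0376,0,0.03,0,0,0,0.045],[0,0,0.042,0,0,0,0.045],[0,0,0.0424,0,0,0,0.045],[0,0,0,0,0,0,0.045]]]'

```text
time_s: 28.75
tool_pos: [0.4525, 0.2978, 0.0984]
orientation: [-0.113, -3.136, 0.003]
force: [-0.2, 0.1, -0.0]
opening: 0.0452
grip_force: 0.0
```

```bash
python3 - <<'E'
from h import *
T0,s=cur();print(np.round(T0,4).tolist(),s['time_s'],s['opening'])
screw(T0,pose([.4538,.2991,.019+GO],3.07,0),1)
E
```

```text
[[-0.9974, 0.0719, -0.0039, 0.4525], [0.0719, 0.9974, -0.002, 0.2978], [0.0038, -0.0023, -1.0, 0.0984], [0.0, 0.0, 0.0, 1.0]] 28.75 0.045191286959485925
1 x [-0.0015, 0.0015, 0.0794] [-0.0023, -0.0038, -0.0003]
path [[0.454, 0.299, 0.019]] end [0.454 0.299 0.019]
```

Request:
servo_tool --series '[[[-0.0015,0.0015,0.016,-0.002,-0.004,0,0.045],[0,0,0.016,0,0,0,0.045],[0,0,0.016,0,0,0,0.045],[0,0,0.012,0,0,0,0.045],[0,0,0.01,0,0,0,0.045],[0,0,0.008,0,0,0,0.045],[0,0,0,0,0,0,0.03],[0,0,0,0,0,0,0.01],[0,0,0,0,0,0,0.01],[0,0,0,0,0,0,0.01]]]' --grip_force 20

```text
time_s: 30.0
tool_pos: [0.4561, 0.3002, 0.0224]
orientation: [0.112, 3.135, 0.003]
force: [-0.2, 0.8, 0.2]
opening: 0.0109
grip_force: 0.0
```

```bash
python3 - <<'E'
from h import *
T0,s=cur();print(np.round(T0,4).tolist(),s['time_s'],s['opening'],s['grip_force'],s['force'])
c=shot('wrist');save('w8.png',c['img'][0:384],1.5)
P=cloud(c);m=(P[...,2]>.02)&(P[...,2]<.039)&(np.hypot(P[...,0]-.455,P[...,1]-.3)<.04)&(c['range_z']>0);print(m.sum(),np.round(np.percentile(P[m],[1,50,99],axis=0),4).tolist() if m.any() else '')
E
```

```text
[[-0.9974, 0.0716, 0.0048, 0.4561], [0.0716, 0.9974, 0.0019, 0.3002], [-0.0046, 0.0023, -1.0, 0.0224], [0.0, 0.0, 0.0, 1.0]] 30.0 0.010855075701941752 0.0 [-0.17573793  0.77310191  0.23608949]
1173 [[0.432, 0.2936, 0.0219], [0.4464, 0.3003, 0.036], [0.4676, 0.3067, 0.0376]]
```

View pics/w8.png

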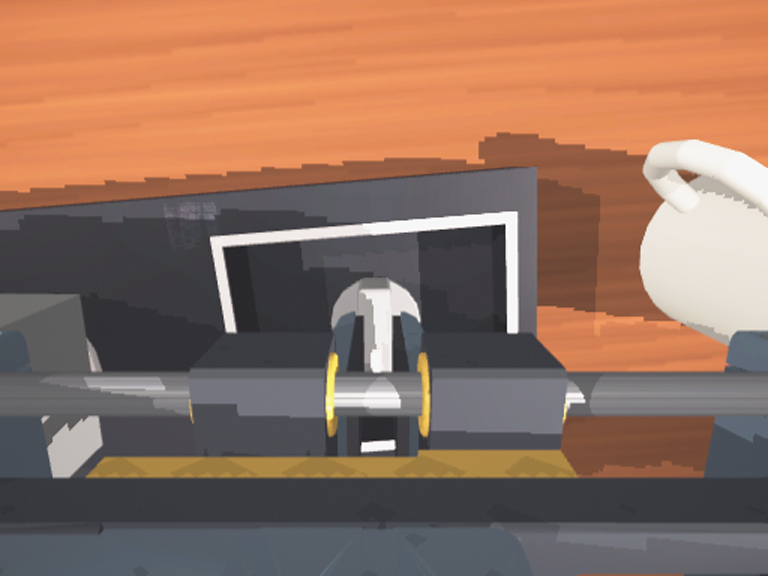

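The picture shows the fingers astride the bar at (375,330) but not yet pressing, so I'll close further.

Request:
servo_tool --series '[[[0,0,0,0,0,0,0],[0,0,0,0,0,0,0],[0,0,0,0,0,0,0]]]'

```text
time_s: 30.42
tool_pos: [0.456, 0.3002, 0.0222]
orientation: [0.112, 3.135, 0.003]
force: [-0.6, -0.0, -0.1]
opening: 0.0008
grip_force: 0.0
```

```bash
python3 - <<'E'
from h import *
T0,s=cur();print(np.round(s['qpos'],3),s['opening'],s['grip_force'],np.round(s['torque'],2))
a=shot('wrist');b=shot('side')
A=cv2.resize(a['img'][150:330,180:330],(400,480),interpolation=cv2.INTER_CUBIC);B=cv2.resize(b['img'][100:196,165:245],(400,480),interpolation=cv2.INTER_CUBIC)
save('w9.png',np.hstack([A,B]))
P=cloud(a);Q=(P-T0[:3,3])@T0[:3,:3];m=(np.abs(Q[...,1])<.03)&(np.abs(Q[...,0])<.03)&(a['range_z']>0)
i=np.argwhere(m);print(len(i))
for z0 in np.arange(-.08,.02,.01):
    k=m&(Q[...,2]>=z0)&(Q[...,2]<z0+.01)
    if k.sum()>5: print(round(z0,3),k.sum(),np.round(np.percentile(Q[k],[2,98],axis=0),4).tolist())
E
```

```text
[ 4.730e-01  6.000e-01  1.712e+00 -1.000e-03  8.240e-01 -1.026e+00] 0.0008443733626593221 0.0 [0.04 0.04 0.04]
33098
-0.08 148 [[0.0164, -0.0036, -0.0794], [0.0186, 0.0037, -0.0701]]
-0.07 174 [[0.0163, -0.0052, -0.0697], [0.0186, 0.0053, -0.0602]]
-0.06 175 [[0.0163, -0.008, -0.0599], [0.0187, 0.0086, -0.0501]]
-0.05 216 [[0.0165, -0.0094, -0.0497], [0.0186, 0.0095, -0.0404]]
-0.04 169 [[0.016, -0.0087, -0.0396], [0.0186, 0.0085, -0.0304]]
-0.03 23 [[0.0167, -0.0051, -0.0298], [0.0185, 0.0058, -0.0269]]
-0.02 460 [[-0.0083, -0.0077, -0.0154], [0.0237, 0.0053, -0.011]]
-0.01 81 [[0.0221, -0.0076, -0.0098], [0.024, 0.0054, -0.0001]]
-0.0 787 [[-0.0016, -0.0204, 0.0025], [0.0237, 0.0185, 0.0098]]
0.01 2292 [[-0.0029, -0.0293, 0.0112], [0.0297, 0.0293, 0.0152]]
```

View pics/w9.png

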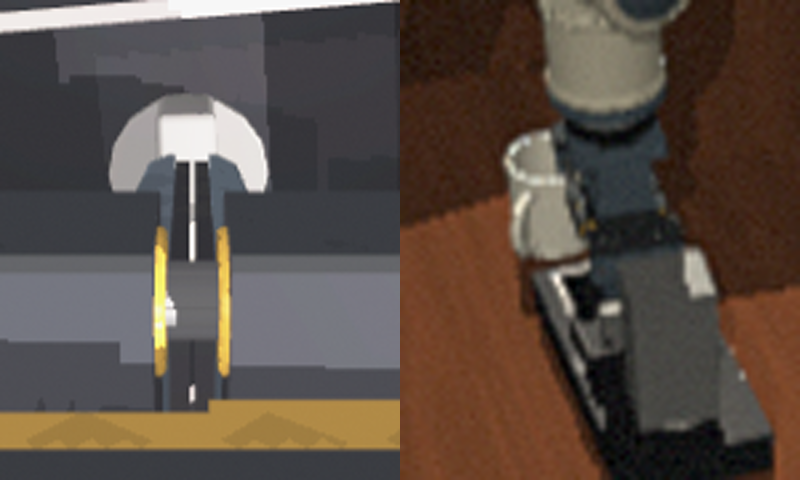

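The left crop shows the closed fingertips at (190,175) sitting over the bar, with its white top visible through the gap. So the tips are still above the bar. I'll open, go lower in small steps and watch the force.

Request:
servo_tool --series '[[[0,0,0,0,0,0,0.04],[0,0,0,0,0,0,0.04],[0,0,0,0,0,0,0.04],[0,0,0.0015,0,0,0,0.04],[0,0,0.0015,0,0,0,0.04],[0,0,0,0,0,0,0.04]]]'

```text
time_s: 31.28
tool_pos: [0.4559, 0.3001, 0.019]
orientation: [0.112, 3.135, 0.003]
force: [-0.2, -0.1, 0.1]
opening: 0.0399
grip_force: 0.0
```

```bash
python3 - <<'E'
from h import *
T0,s=cur();print(T0[:3,3],s['opening'],s['force'])
a=shot('wrist');P=cloud(a);Q=(P-T0[:3,3])@T0[:3,:3]
Rr=a['range_z']
# finger pixels: project expected tip front points of left finger
f=foc(a);M=np.linalg.inv(np.array(a['mount']))
for y in(.024,-.024,.028):
    for z in(-.06,-.045,-.03,-.02,-.01,0):
        p=M@np.array([.0175,y,z,1]);u=f*p[0]/-p[2]+a['cx'];v=-f*p[1]/-p[2]+a['cy'];i,j=int(round(v)),int(round(u))
        print(y,z,(j,i),np.round(Q[i,j],4) if Rr[i,j]>0 else 'no',a['img'][i,j])
E
```

```text
[0.45589881 0.30011699 0.01899498] 0.03987551054538759 [-0.16841305 -0.05805128  0.14776165]
0.024 -0.06 (302, 228) [ 0.0186  0.0234 -0.0627] [80 88 97]
0.024 -0.045 (298, 218) [ 0.0184  0.0238 -0.0474] [ 82  90 100]
0.024 -0.03 (294, 210) [ 0.0185  0.0235 -0.0338] [ 88  98 109]
0.024 -0.02 (292, 205) [0.0084 0.0284 0.0108] [52 51 57]
0.024 -0.01 (290, 200) [0.0121 0.0268 0.0105] [52 52 57]
0.024 0 (288, 196) [0.0148 0.0254 0.0112] [52 51 56]
-0.024 -0.06 (200, 228) [ 0.0183 -0.0239 -0.0618] [80 88 98]
-0.024 -0.045 (205, 218) [ 0.0184 -0.0236 -0.0477] [ 89  97 108]
-0.024 -0.03 (209, 210) [ 0.0184 -0.0234 -0.0339] [ 85  93 104]
-0.024 -0.02 (211, 205) [ 0.0084 -0.0283  0.0105] [52 51 56]
-0.024 -0.01 (213, 200) [ 0.0124 -0.0266  0.0091] [52 51 56]
-0.024 0 (215, 196) [ 0.015  -0.0252  0.01  ] [52 52 56]
0.028 -0.06 (311, 228) [ 0.0183  0.0278 -0.0617] [81 89 99]
0.028 -0.045 (305, 218) [ 0.0185  0.0273 -0.0479] [ 82  90 100]
0.028 -0.03 (301, 210) [ 0.0185  0.0274 -0.0341] [ 85  93 103]
0.028 -0.02 (298, 205) [0.0081 0.0327 0.0119] [52 52 56]
0.028 -0.01 (296, 200) [0.012  0.0311 0.0109] [52 52 56]
0.028 0 (294, 196) [0.0149 0.0295 0.0106] [54 52 57]
```

```bash
python3 - <<'E'
from h import *
for n in('wrist','top'):
    a=shot(n);P=cloud(a);z=P[...,2]
    for d in nets.trace('mug',a)[:1]:
        p=P[d['pixels']&(a['range_z']>0)];p=p[(p[:,2]>.03)&(p[:,2]<.1)];print(n,d['conf'],len(p),np.round(np.percentile(p,[1,50,99],axis=0),3).tolist())
        q=p[(p[:,0]>.41)];print(len(q), np.round(q[:,1].min(),3) if len(q) else '')
E
```

```text
wrist 0.89 6362 [[0.384, 0.408, 0.03], [0.42, 0.428, 0.054], [0.459, 0.441, 0.072]]
4173 0.426
top 0.55 461 [[0.368, -0.59, 0.03], [0.445, -0.558, 0.047], [0.492, -0.467, 0.059]]
319 -0.593
```

Request:
servo_tool --series '[[[-0.0005,-0.0005,0.0025,0,0.004,0,0.04],[0,0,0.0025,0,0,0,0.04],[0,0,0.0025,0,0,0,0.04],[0,0,0.0025,0,0,0,0.04],[0,0,0.0025,0,0,0,0.04],[0,0,0.0025,0,0,0,0.04],[0,0,0.0025,0,0,0,0.04],[0,0,0,0,0,0,0.04]]]'

```text
time_s: 32.52
tool_pos: [0.4564, 0.2996, 0.0015]
orientation: [0.113, 3.14, 0.003]
force: [-0.4, -0.1, -0.4]
opening: 0.0397
grip_force: 0.0
```

Request:
servo_tool --series '[[[0.001,0,0.0025,0,0,0,0.04],[0.001,0,0.0025,0,0,0,0.04],[0,0,0,0,0,0,0.025],[0,0,0,0,0,0,0.005],[0,0,0,0,0,0,0.005],[0,0,0,0,0,0,0.005]]]'

```text
time_s: 33.28
tool_pos: [0.4544, 0.2995, -0.0033]
orientation: [0.112, 3.139, 0.002]
force: [0.4, -4.6, 2.6]
opening: 0.0138
grip_force: 20.0
```

Request:
servo_tool --series '[[[0,0,0,0,0,0.12,0.005],[0,0,0,0,0,0.12,0.005],[0,0,0,0,0,0.12,0.005],[0,0,0,0,0,0.12,0.005],[0,0,0,0,0,0.12,0.005],[0,0,0,0,0,0.12,0.005],[0,0,0,0,0,0.12,0.005],[0,0,0,0,0,0.12,0.005],[0,0,0,0,0,0.08,0.005],[0,0,0,0,0,0,0.005]]]'

```text
time_s: 34.52
tool_pos: [0.4548, 0.3, -0.0032]
orientation: [-1.657, -2.669, -0.004]
force: [1.9, 0.3, -1.0]
opening: 0.0139
grip_force: 20.0
```

```bash
python3 - <<'E'
from h import *
T0,s=cur();print(np.round(T0,3).tolist(),s['opening'],s['grip_force'],np.round(s['force'],1),np.round(s['torque'],3),np.arctan2(T0[1,0],T0[0,0]))
c=shot('top');P=cloud(c)
m=(abs(P[...,2]-.040)<.004)&(P[...,0]>.36)&(P[...,0]<.55)&(P[...,1]>.03)&(P[...,1]<.42);p=P[m];print(m.sum(),cv2.minAreaRect((p[:,:2]*1000).astype(np.float32)))
E
```

```text
[[-0.444, 0.896, 0.001, 0.455], [0.896, 0.444, 0.002, 0.3], [0.002, 0.002, -1.0, -0.003], [0.0, 0.0, 0.0, 1.0]] 0.013868104797413076 19.994214177131653 [ 1.9  0.3 -1. ] [-0.236 -0.321 -0.072] 2.0303390232935876
1042 ((457.1199951171875, 188.9219970703125), (131.80519104003906, 187.7576904296875), 0.5730282068252563)
```

Request:
servo_tool --series '[[[0,0,0,0,0,0.06,0.005],[0,0,0,0,0,0.06,0.005],[0,0,0,0,0,0,0.005]]]'

```text
time_s: 34.95
tool_pos: [0.4549, 0.3, -0.0032]
orientation: [-1.812, -2.566, -0.004]
force: [2.9, -0.3, 0.5]
opening: 0.014
grip_force: 20.0
```

```bash
cat > q.py <<'E'
from h import *
T0,s=cur();print(np.round(T0[:3,3],4),s['opening'],s['grip_force'],np.round(s['force'],1),np.round(s['torque'],3),np.arctan2(T0[1,0],T0[0,0]),s['time_s'])
E
python3 q.py
```

```text
[ 0.4549  0.3    -0.0032] 0.014046718102987726 19.994177520275116 [ 2.9 -0.3  0.5] [-0.192 -0.512 -0.062] 1.911738661017732 34.95
```

Request:
servo_tool --series '[[[0,0,0,0,0,0.05,0.005],[0,0,0,0,0,0.05,0.005],[0,0,0,0,0,0,0.005]]]'

```text
time_s: 35.33
tool_pos: [0.4549, 0.3, -0.0032]
orientation: [-1.937, -2.473, -0.004]
force: [2.9, 0.1, -0.0]
opening: 0.014
grip_force: 20.3
```

```bash
python3 q.py
```

```text
[ 0.4549  0.3    -0.0032] 0.013985013695141135 20.284941494464874 [ 2.9  0.1 -0. ] [-0.127 -0.657  0.64 ] 1.8128581228656973 35.325
```

The torque jumped to 0.64 N m, so the knob is at its stop. Releasing and backing off.

Request:
servo_tool --series '[[[0,0,0,0,0,0,0.03],[0,0,0,0,0,0,0.04],[0,0,0,0,0,0,0.04],[0,0,-0.015,0,0,0,0.04],[0,0,-0.03,0,0,0,0.04],[0,0,-0.05,0,0,0,0.04],[0,0,-0.06,0,0,0,0.04],[0,0,-0.06,0,0,0,0.04],[-0.03,0.03,0,0,0,0,0.04],[-0.04,0.04,0,0,0,0,0.04],[0,0,0,0,0,0,0.04]]]'

```text
time_s: 36.7
tool_pos: [0.5415, 0.246, 0.2125]
orientation: [1.944, 2.468, 0.005]
force: [-0.1, 0.7, -0.5]
opening: 0.0402
grip_force: 0.0
```

```bash
python3 q.py; python3 - <<'E'
from h import *
for n in('top','side','wrist'):
    c=shot(n);print(n);topfit(c,(.4557,.155),.160,.190)
    P=cloud(c);m=(P[...,2]>.031)&(P[...,2]<.0385)&(np.hypot(P[...,0]-.4545,P[...,1]-.2995)<.028)&(c['range_z']>0);p=P[m]
    if len(p)>20: print('knob',len(p),np.round(p.mean(0),4),cv2.minAreaRect((p[:,:2]*1000).astype(np.float32)))
E
```

```text
[0.5415 0.246  0.2125] 0.040230900712897394 0.0 [-0.1  0.7 -0.5] [-0.109  0.06  -0.005] 1.8071817608262668 36.7
top
n 458 [456.5 155. ] [56.7 68.2] 86.32 z 0.1737
side
n 200 [456.1 152.7] [66.6 69.4] 81.8 z 0.1718
wrist
few 0
knob 456 [0.4544 0.3005 0.036 ] ((454.3196105957031, 298.8597106933594), (14.340021133422852, 44.34440994262695), 15.906244277954102)
```

The speaker is home (top level at 0.174 m), the knob is at its stop and the arm is clear.

```bash
python3 -c "
from station import workorder
print(workorder.hand_in())"
```

```text
the job is handed in; nothing more can be done
None
```

I stood the grey speaker upright and let go, seated it fully home on the spigot, and turned the lock knob to its stop; I handed the job in at about 37 s but got no verdict back.

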